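# Hold the scale's reading and present the nutmeg dish

## Robot

A 6-joint arm with a two-finger parallel gripper is mounted at the origin on a cart in front of the work surface, level with it; the furniture and walls round the work are solid. World frame = base frame: x ahead of the robot, y to its left, z up, the work surface at z = 0. Lengths are in mm, angles in rad, forces in N, time in s.
With the tool pointing down it reaches from about 350 to 875 mm from the base axis. Payload 15.5 kg.
Tool frame: the origin (TCP) lies at the very end of the fingers, on their centre line; the grasp point (between the pads) lies 19 mm behind it; z points along the fingers, y is the line along which they close (so a half turn about z gives the same grasp; the last joint's range is limited). The gripper opens to 85 mm and grips with 20 to 120 N. Pads are 22 mm wide; open, the fingers measure 114 mm over their backs; the gripper's body (76 mm by 85 mm) begins 54 mm behind the grasp point. The pads swing forward as they close: fully open they stand 13 mm farther back than shut.
Start: joints at [-1.371, 0.494, 1.345, -0, 1.302, -0.096], TCP at [182.192, -597.857, 231.277] pointing down, gripper open.
Joint ranges: [-2.91, 2.91], [-0.82, 2.16], [0.22, 2.67], [-1.22, 4.37], [0.12, 2.79], [-3.08, 3.08]. Speed limits (rad/s): [1.89, 1.89, 2.57, 3.01, 3.01, 3.01].

## Interface

Orientations are given as a unit quaternion [w, x, y, z].
In Python, from workcell import env, grab_frame, camera_params, ticket gives the robot as it stands.
- The arm moves only by the shell command python3 -m creep 'ROWS' [FORCE]. ROWS is JSON, a list of rows, each a list of 7 numbers: the finger opening in mm, from 0 to 85.4, then the shift along the tool's x, y, z as a fraction of full scale, then the turn, a rotation vector about the tool's x, y, z as a fraction of full scale. In form: [[fingers, dx, dy, dz, ax, ay, az], ...]. A call has exactly 5 rows; each row is the pose to reach, as a shift and turn from the pose commanded when the call began, along the tool's axes at that moment, turning the shorter way round; what a row does not reach only later rows make up. Full scale, the value 1, is 30 cm for a shift and 2 pi rad for a turn. A row lasts 1/8 s, in which the tool goes at most 62.5 mm and 10.7 degrees, less where a joint would pass 70% of its speed; a pose out of reach is approached as far as the arm can. A call with a number of a shift or a turn outside -1 to 1 is refused whole. A call with a gripper value outside its range is refused whole. The fingers move at their own pace and stop on an object; FORCE is the grip in N (left out, the last holds). Time passes only in rows, so rows that repeat a pose let the fingers close, or fill a call up. It gives the time, the measured TCP pose, the force, the opening and the grip force at its end, in the units of the state.
- env.get_obs(): the state, without advancing time (a new reading comes with each control period).
- grab_frame(name): name is "scene" or "top"; returns the picture (384x512x3 uint8, red, green, blue); there is no depth.
- camera_params(name): a dict with "mtx" (3x3 intrinsics, pixels), "pose" (4x4, takes a point from camera to world coordinates). Camera axes: x right, y down, z forward; pixel columns grow to the right and rows downward; lengths in mm; the calibration is good to about 2 mm. A picture is of the moment at which its call begins. camera_params takes no time and is no camera call.
- ticket.hand_in(): hands the job in; it is judged then, once.
The state is a dict: "clock": time; "joint_pos": joint angles; "joint_vel": joint speeds; "effort": joint torques, N m; "tool_pos": TCP position; "tool_rot": TCP orientation; "contact_force": force on the tool from outside, world axes, zero at the start; "wrist_torque": the same for the moment, N m; "gripper_width": opening from 0.0 (shut) to 1.0 (fully open); "grip_force": force on a finger pad.
Only numpy, scipy, OpenCV 4.12 (cv2) and the standard library are available. Lean on these libraries where they do the work, as an engineer would, in place of code of your own. Each camera call takes 0.05 s, during which the arm holds its last target. There are 200 camera calls.

## Task

The nutmeg in its little marble dish is on the kitchen scale: press the scale's keys fully one at a time, first the left one (on), then the right one (units), then the middle one (hold reading). Then grip the dish, lift it straight up about 10 cm without touching the nutmeg, and only there turn it a quarter turn anticlockwise (seen from above), so that its handle tab points squarely over the key side of the scale for somebody to take, keeping the dish level and the loose nutmeg in the middle of its hollow all the while. Finish still holding the dish still and level there, above the scale's platform, and leave the other things on the worktop alone.

Things in the scene. Friction and masses are not known exactly. Their poses are not given: they have to be found in the camera images.
- scale: kitchen scale, fixed, grey body 205 x 170 mm with a steel platform 130 x 150 mm. Origin on the worktop under the platform's centre; z up; -x is its front (key) side, +y its left seen from the front. Deck 20 mm, platform top 30 mm above the worktop; body from x = -135 to +70 mm. Three keys in a row at x = -90 mm, y = +50, 0, -50 mm; black display strip in front of them
- scale_pan (a point): centre of the platform's top face, 30 mm above the worktop
- key_left_top (a point): round aluminium spring key, 22 mm across, in a low black collar 38 mm across, on the front deck of the scale; the left one seen from the front (+y). Point: centre of its top face, 32 mm above the worktop when up
- key_right_top (a point): round aluminium spring key, 22 mm across, in a low black collar 38 mm across, on the front deck of the scale; the right one seen from the front (-y). Point: centre of its top face, 32 mm above the worktop when up
- key_middle_top (a point): round aluminium spring key, 22 mm across, in a low black collar 38 mm across, on the front deck of the scale; the middle one. Point: centre of its top face, 32 mm above the worktop when up
- key_left (a joint): travel of the key in m: 0 up, 0.006 fully down, grows as it is pressed straight down; fully down takes about 5 N (1.5 N to start it), springs back when let go, counts as pressed from 0.004
- key_right (a joint): travel of the key in m: 0 up, 0.006 fully down, grows as it is pressed straight down; fully down takes about 5 N (1.5 N to start it), springs back when let go, counts as pressed from 0.004
- key_middle (a joint): travel of the key in m: 0 up, 0.006 fully down, grows as it is pressed straight down; fully down takes about 5 N (1.5 N to start it), springs back when let go, counts as pressed from 0.004
- dish: pale cream marble dish, loose on the platform, about 0.26 kg: block 72 (x) by 60 (y) by 30 mm high, round hollow 50 mm across in its top, handle tab (26 wide, 12 thick) out of its -x end to x = -74 mm. Origin: centre of its underside; z up. Its two 72 mm sides (y = +-30 mm) are flat and upright, to be gripped. It starts with the tab towards the scale's left (+y) within 15 degrees
- dish_hollow (a point): lowest point of the hollow, in its middle, 13 mm above the dish's underside. The hollow is a shallow cone, 8 degrees steep out to 12 mm radius, then steeper: a calm ball settles in the middle
- dish_tab (a point): near the tip of the handle tab, 70 mm from the dish's middle along its -x, 23 mm above its underside
- nutmeg_center (a point): centre of the nutmeg, a loose brown wooden-looking ball 24 mm across, about 12 g, at rest in the middle of the hollow; its top is 37 mm above the dish's underside
- salt_flakes: short round jar with a yellow band and white lid, 65 mm across, 59 mm high, a bystander; origin at the centre of its underside
- nutmeg_tin: low round tin with a grey lid, 57 mm across, 39 mm high, a bystander; origin at the centre of its underside
- matchbox: red matchbox, 37 x 56 x 16 mm, lying flat, a bystander; origin at the centre of its underside

How it is judged (in metres and radians):
On the way, in this order (a step that is already met when the one before it is completed fails the run):
1. the left key is pressed down (value of joint key_left above 0.004 m), for 0.05 s.
2. the right key is pressed down (value of joint key_right above 0.004 m), for 0.05 s.
3. the middle key is pressed down (value of joint key_middle above 0.004 m), for 0.05 s.
4. the dish is lifted off the platform, its tab still towards the scale's left (z of dish in the frame of scale above 0.07 m and y of dish_tab in the frame of scale above 0.04 m and contact force between dish and scale below 0.01 N), for 0.2 s.
5. the dish is turned a quarter turn in the air, its tab over the key side (z of dish in the frame of scale between 0.09 and 0.19 m and horizontal distance between dish and scale_pan below 0.04 m and angle between the x axis of dish and the x axis of scale, either way round below 0.17 rad and x of dish_tab in the frame of scale below -0.02 m and angle between dish's own z axis and vertical below 0.09 rad and horizontal distance between nutmeg_center and dish_hollow below 0.006 m), for 0.2 s.
At the end, for the whole second after the job is handed in: Fingers hold the dish still, underside 60 to 160 mm above the platform, middle within 40 mm of the platform centre, tab to the key side, square within 10 degrees, tilt under 5 degrees, clear of the scale; nutmeg within 6 mm of the hollow's middle; keys up (all of step 5 and distance between nutmeg_center and dish_hollow below 0.02 m and contact force between the fingers and dish above 1 N and contact force between dish and scale below 0.01 N and linear speed of dish below 0.02 m/s and value of joint each of key_left, key_right, key_middle below 0.002 m); the arm keeps its last pose, push and grip.
It fails at once if two keys are down at once (value of joint each of key_left, key_right above 0.003 m or value of joint each of key_left, key_middle above 0.003 m or value of joint each of key_right, key_middle above 0.003 m).
It fails at once if the nutmeg rolls more than 12 mm from the middle of the hollow (horizontal distance between nutmeg_center and dish_hollow above 0.012 m).
It fails at once if the dish is tilted more than 8 degrees (angle between dish's own z axis and vertical above 0.14 rad).
It fails at once if the nutmeg is touched by the robot (contact force between any of the arm, the fingers and nutmeg above 0.3 N).
It fails at once if a bystander (jar, tin or matchbox) is moved more than 20 mm (distance of any of salt_flakes, nutmeg_tin, matchbox from where it was at the start of the episode above 0.02 m).
It also fails if it takes over 64 s, if anything falls off the work surface, if the arm or the gripper's body presses on something with over 40 N, if the wrist force passes 120 N, or if a joint passes its speed limit or range.

## Working session

There is one attempt and no reset: what is moved stays moved. The work goes in short steps, Python scripts to look and compute and a shell command to move; the robot and the scene stay as the last step left them, time stands still between calls to the robot, and variables do not carry over. Pictures are saved under pics/ and viewed, at most 10 in all, crops included, and the job is handed in when it is done.

```bash
ls; mkdir -p pics
python3 - <<'E'
from workcell import env, grab_frame, camera_params
import cv2
for n in("scene","top"):
    cv2.imwrite(f"pics/{n}0.png",cv2.cvtColor(grab_frame(n),cv2.COLOR_RGB2BGR)); p=camera_params(n);print(n,p["mtx"],p["pose"].round(3) if hasattr(p["pose"],'round') else p["pose"])
o=env.get_obs();print(o)
E
```

```text
pics
scene [[494.55424403   0.         259.25026445]
 [  0.         494.55424403 193.30744218]
 [  0.           0.           1.        ]] [[ 5.43000e-01 -4.62000e-01  7.01000e-01 -4.00697e+02]
 [-8.39000e-01 -3.15000e-01  4.43000e-01 -5.12610e+02]
 [ 1.60000e-02 -8.29000e-01 -5.59000e-01  7.42882e+02]
 [ 0.00000e+00  0.00000e+00  0.00000e+00  1.00000e+00]]
top [[441.9878846    0.         248.37514372]
 [  0.         441.9878846  193.30996249]
 [  0.           0.           1.        ]] [[-1.200000e-02 -9.910000e-01  1.350000e-01  2.939150e+02]
 [-1.000000e+00  1.400000e-02  1.000000e-02  1.653600e+01]
 [-1.200000e-02 -1.350000e-01 -9.910000e-01  1.284805e+03]
 [ 0.000000e+00  0.000000e+00  0.000000e+00  1.000000e+00]]
{'clock': 0.1, 'joint_pos': array([-1.37048676e+00,  4.94105594e-01,  1.34606696e+00, -2.10900968e-05,
        1.30250427e+00, -9.55202802e-02]), 'joint_vel': array([-0.00157283, -0.00051795, -0.00122855,  0.00107148,  0.00011945,
        0.00142197]), 'effort': array([ 3.11657779e-03, -8.83588743e+01, -3.84563863e+01, -3.04673176e-05,
        5.12569444e-03, -3.21196842e-05]), 'tool_pos': array([ 182.12807077, -597.53539355,  230.77024156]), 'tool_rot': array([-5.40809322e-04,  9.89079960e-01,  1.47378897e-01, -3.85417234e-05]), 'contact_force': array([-0.59083119,  0.07745911,  0.31412855]), 'wrist_torque': array([ 0.02725135, -0.03608052,  0.04644179]), 'grip_force': 0.0, 'gripper_width': 0.9998048819764206}
```

View pics/top0.png

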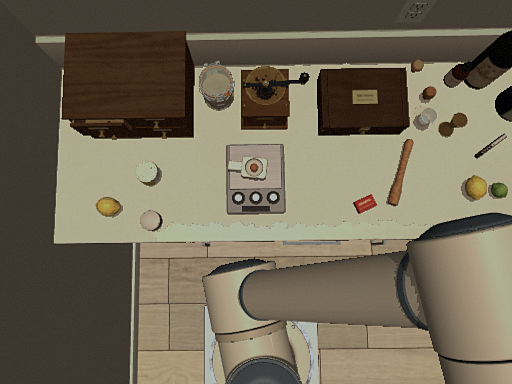

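View pics/scene0.png

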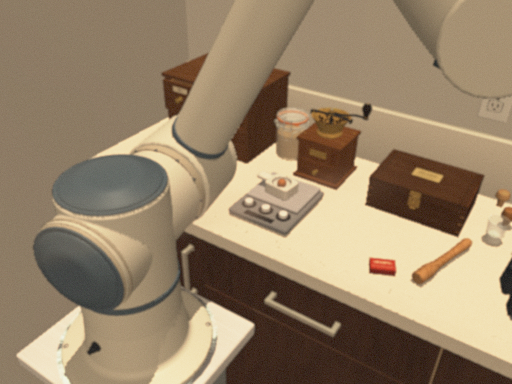

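The top view shows the scale at cols 227-285 and rows 144-214. Its keys are near (239,198), (255,198) and (273,198), the dish is near (254,168), and the tab points left (+y). The scene view agrees, and nothing stands close to the scale. I'll zoom in for accuracy.

Run:
```python
import cv2,numpy as np
a=cv2.imread("pics/top0.png")[140:218,220:292]; b=cv2.imread("pics/scene0.png")[165:235,225:327]
a=cv2.resize(a,None,fx=5,fy=5,interpolation=cv2.INTER_CUBIC);b=cv2.resize(b,None,fx=4,fy=4,interpolation=cv2.INTER_CUBIC)
c=np.zeros((400,780,3),np.uint8);c[:390,:360]=a;c[:280,365:773]=b
cv2.imwrite("pics/zoom0.png",c)
```

```text
(no output)
```

View pics/zoom0.png

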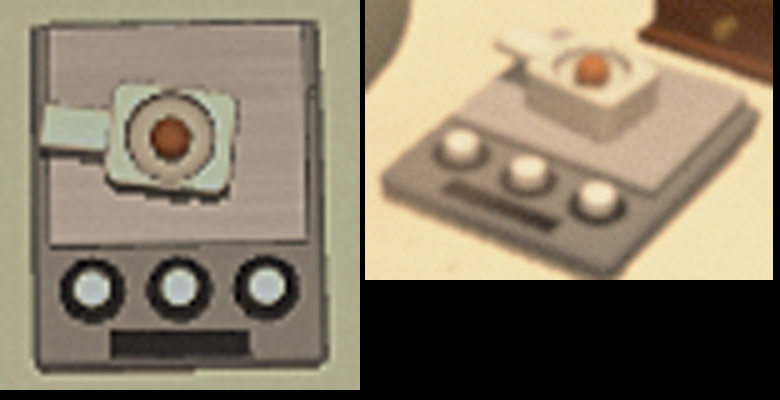

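The zoom shows bright key tops at zoom (92,289), (179,289) and (266,287). The dish is centred near (171,138) with its tab tip near (41,127), and it is turned about 5° clockwise in the image. Next I'll fit it numerically.

```bash
cat > h.py <<'E'
import numpy as np, cv2
from workcell import env, grab_frame, camera_params
from scipy.spatial.transform import Rotation as R
P={n:camera_params(n) for n in("top","scene")}
def proj(n,X):
    M=np.linalg.inv(np.array(P[n]["pose"]));X=np.atleast_2d(X);c=X@M[:3,:3].T+M[:3,3];q=c@np.array(P[n]["mtx"]).T;return q[:,:2]/q[:,2:]
def unproj(n,uv,z):
    uv=np.atleast_2d(uv).astype(float);T=np.array(P[n]["pose"]);d=np.c_[uv,np.ones(len(uv))]@np.linalg.inv(np.array(P[n]["mtx"])).T@T[:3,:3].T
    return T[:3,3]+d*((z-T[2,3])/d[:,2:])
def blob(img,u,v,r,thr):
    g=cv2.cvtColor(img,cv2.COLOR_BGR2GRAY).astype(float);y,x=np.mgrid[:g.shape[0],:g.shape[1]]
    w=np.clip(g-thr,0,None)*((x-u)**2+(y-v)**2<r*r);return np.array([(w*x).sum(),(w*y).sum()])/w.sum()
def pose():
    o=env.get_obs();q=np.array(o["tool_rot"]);return np.array(o["tool_pos"]),R.from_quat(q,scalar_first=True),o
def togo(target,Rt):
    p,r,o=pose();d=r.inv().apply(np.array(target)-p)/300;a=(r.inv()*Rt).as_rotvec()/(2*np.pi)
    print("shift",d.round(4),"turn",a.round(4),"t",o["clock"])
E
python3 - <<'E'
from h import *
t=cv2.imread("pics/top0.png");s=cv2.imread("pics/scene0.png")
zt=lambda x,y:(220+(x+.5)/5-.5,140+(y+.5)/5-.5)
zs=lambda x,y:(225+(x-365+.5)/4-.5,165+(y+.5)/4-.5)
K=[]
for a,b in (((92,289),(462,143)),((179,289),(528,172)),((266,287),(598,198))):
    ut=blob(t,*zt(*a),4,130);us=blob(s,*zs(*b),4,170)
    K.append(unproj("top",ut,32)[0]);print("key",ut.round(2),us.round(2),K[-1].round(1),unproj("scene",us,32)[0].round(1))
for nm,p,z in (("nut",(171,138),55),("tabtip",(41,127),58),("c1",(117,83),60),("c2",(238,95),60),("c3",(231,190),60),("c4",(107,178),60),("pl1",(49,27),30),("pl2",(306,25),30),("pl3",(308,241),30),("pl4",(50,245),30)):
    print(nm,unproj("top",zt(*p),z)[0].round(1))
print("nut scene",unproj("scene",zs(592,70),55)[0].round(1))
# nutmeg blob by redness
for n,im,(u,v) in(("top",t,zt(171,138)),("scene",s,zs(592,70))):
    y,x=np.mgrid[:384,:512];w=np.clip(im[...,2].astype(float)-im[...,0]-(60),0,None)*((x-u)**2+(y-v)**2<25)
    c=np.array([(w*x).sum(),(w*y).sum()])/w.sum();print(n,"nutmeg",unproj(n,c,55)[0].round(1))
p,r,o=pose();print(r.as_matrix().round(3))
E
```

```text
key [237.91 197.35] [248.63 199.98] [453.4  59.   32. ] [450.2  56.2  32. ]
key [255.42 196.97] [265.41 206.42] [453.8   8.9  32. ] [450.4   6.3  32. ]
key [272.91 196.67] [282.92 213.12] [453.9 -41.1  32. ] [450.7 -43.9  32. ]
nut [535.8  12.4  55. ]
tabtip [542.6  85.8  58. ]
c1 [566.9  42.5  60. ]
c2 [559.  -25.8  60. ]
c3 [504.6 -20.9  60. ]
c4 [512.5  48.7  60. ]
pl1 [607.5  82.4  30. ]
pl2 [606.4 -67.1  30. ]
pl3 [479.5 -65.4  30. ]
pl4 [479.3  82.6  30. ]
nut scene [537.1  13.   55. ]
top nutmeg [537.4  13.1  55. ]
scene nutmeg [539.5  14.1  55. ]
[[ 0.957  0.292 -0.   ]
 [ 0.292 -0.957  0.001]
 [ 0.    -0.001 -1.   ]]
```

Keys averaged over both cameras: left (452,57.5), middle (452,7.5), right (452,-42.5). They are 50 mm apart as specified, so the scale origin is about (542,7.5) with yaw near 0. The platform corners agree. The dish is near (537,12.5) with its tab heading about 84°. I'll move over with the fingers shut.

```bash
python3 -m creep '[[0,0.1,-0.12,0,0,0,0],[0,0.2,-0.24,0,0,0,0],[0,0.3,-0.36,0,0,0,0],[0,0.4,-0.48,0,0,0,0],[0,0.5,-0.61,0,0,0,0]]' 40
python3 -m creep '[[0,0.1,-0.12,0,0,0,0],[0,0.2,-0.24,0,0,0,0],[0,0.3,-0.36,0,0,0,0],[0,0.4,-0.48,0,0,0,0],[0,0.5,-0.61,0,0,0,0]]'
python3 - <<'E'
from h import *
x=np.deg2rad(84);Rt=R.from_matrix(np.array([[np.cos(x),np.sin(x),0],[np.sin(x),-np.cos(x),0],[0,0,-1]]).T.T)
print(Rt.as_matrix().round(2)); togo((452,57.5,100),Rt)
E
```

```text
clock: 0.72
tool_pos: [272.7, -377.7, 231.1]
tool_rot: [-0.0, 0.989, 0.147, -0.0]
contact_force: [0.6, 0.3, 0.1]
gripper_width: -0.004
grip_force: 0.0
clock: 1.35
tool_pos: [362.8, -159.0, 231.3]
tool_rot: [0.0, 0.989, 0.147, 0.0]
contact_force: [0.9, 0.5, 0.7]
gripper_width: -0.004
grip_force: 0.0
[[ 0.1   0.99  0.  ]
 [ 0.99 -0.1   0.  ]
 [ 0.    0.   -1.  ]]
shift [ 0.4944 -0.6038  0.4376] turn [ 0.     -0.     -0.1863] t 1.35
```

```bash
python3 -m creep '[[0,0.1,-0.12,0.08,0,0,-0.02],[0,0.2,-0.24,0.16,0,0,-0.045],[0,0.3,-0.36,0.25,0,0,-0.07],[0,0.4,-0.48,0.33,0,0,-0.095],[0,0.494,-0.604,0.4,0,0,-0.12]]'
cat > tk.py <<'E'
import sys
from h import *
x=np.deg2rad(float(sys.argv[4]));Rt=R.from_matrix(np.array([[np.cos(x),np.sin(x),0],[np.sin(x),-np.cos(x),0],[0,0,-1]]))
togo([float(a) for a in sys.argv[1:4]],Rt)
E
python3 tk.py 452 57.5 45 84
```

```text
clock: 1.98
tool_pos: [451.8, 57.8, 110.3]
tool_rot: [-0.0, 0.864, 0.503, -0.0]
contact_force: [0.8, -0.7, 0.5]
gripper_width: 0.001
grip_force: 0.0
shift [-0.0004  0.0012  0.2177] turn [-0.      0.     -0.0654] t 1.975
```

```bash
python3 -m creep '[[0,0,0,0.06,0,0,-0.02],[0,0,0,0.12,0,0,-0.04],[0,0,0,0.17,0,0,-0.0654],[0,0,0,0.218,0,0,-0.0654],[0,0,0,0.218,0,0,-0.0654]]'
python3 - <<'E'
from h import *
a=cv2.cvtColor(grab_frame("top"),cv2.COLOR_RGB2BGR)[140:218,220:292]; b=cv2.cvtColor(grab_frame("scene"),cv2.COLOR_RGB2BGR)[145:235,225:327]
c=np.zeros((400,780,3),np.uint8);c[:390,:360]=cv2.resize(a,None,fx=5,fy=5);c[:360,365:773]=cv2.resize(b,None,fx=4,fy=4)
cv2.imwrite("pics/k1.png",c)
E
python3 tk.py 452 57.5 26 84
```

```text
clock: 2.6
tool_pos: [450.8, 56.2, 45.2]
tool_rot: [-0.001, 0.745, 0.667, -0.001]
contact_force: [0.2, 0.5, 0.8]
gripper_width: -0.003
grip_force: 0.0
shift [0.0045 0.0014 0.067 ] turn [-0.      0.     -0.0009] t 2.7
```

View pics/k1.png

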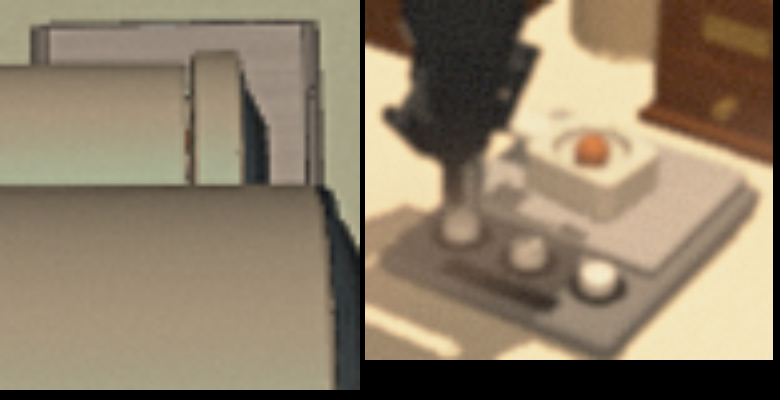

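The scene view shows the shut fingers standing over the left key: tip near zoom (465,205), key near (460,225). The dish is undisturbed. Pressing.

```bash
python3 -m creep '[[0,0.004,0.001,0.02,0,0,0],[0,0.004,0.001,0.04,0,0,0],[0,0.004,0.001,0.055,0,0,0],[0,0.004,0.001,0.063,0,0,0],[0,0.004,0.001,0.063,0,0,0]]'
```

```text
clock: 3.32
tool_pos: [452.0, 57.4, 26.9]
tool_rot: [0.0, 0.745, 0.667, 0.0]
contact_force: [0.0, 0.9, 5.2]
gripper_width: -0.002
grip_force: 2.1
```

```bash
python3 -m creep '[[0,0,0,0.003,0,0,0],[0,0,0,0.006,0,0,0],[0,0,0,0.008,0,0,0],[0,0,0,0.008,0,0,0],[0,0,0,0.008,0,0,0]]'
```

```text
clock: 3.95
tool_pos: [452.0, 57.4, 25.5]
tool_rot: [0.0, 0.745, 0.667, 0.0]
contact_force: [-4.2, 0.3, 32.5]
gripper_width: 0.001
grip_force: 16.2
```

The left key bottomed out (32 N). Now lift and go to the right key.

```bash
python3 -m creep '[[0,0,0,-0.075,0,0,0],[0,-0.11,0.012,-0.08,0,0,0],[0,-0.22,0.024,-0.08,0,0,0],[0,-0.332,0.035,-0.08,0,0,0],[0,-0.332,0.035,-0.08,0,0,0]]'; python3 tk.py 452.3 -42.5 27 84
```

```text
clock: 4.58
tool_pos: [451.3, -44.5, 48.5]
tool_rot: [0.0, 0.746, 0.666, -0.0]
contact_force: [0.9, -0.3, -0.6]
gripper_width: 0.002
grip_force: 0.0
shift [0.0068 0.0025 0.0718] turn [ 0.      0.     -0.0013] t 4.575
```

```bash
python3 -m creep '[[0,0.001,0.001,0.02,0,0,0],[0,0.001,0.001,0.045,0,0,0],[0,0.001,0.001,0.065,0,0,0],[0,0.001,0.001,0.076,0,0,0],[0,0.001,0.001,0.076,0,0,0]]'
```

```text
clock: 5.2
tool_pos: [451.5, -42.0, 25.9]
tool_rot: [-0.0, 0.745, 0.667, 0.0]
contact_force: [-0.6, 7.3, 12.3]
gripper_width: 0.002
grip_force: 6.4
```

```bash
python3 -m creep '[[0,0,0,0,0,0,0],[0,0,0,-0.04,0,0,0],[0,0,0,-0.075,0,0,0],[0,0.08,-0.009,-0.075,0,0,0],[0,0.165,-0.017,-0.075,0,0,0]]'; python3 -m creep '[[0,0,0,0,0,0,0],[0,0,0,0.03,0,0,0],[0,0,0,0.06,0,0,0],[0,0,0,0.075,0,0,0],[0,0,0,0.075,0,0,0]]'
```

```text
clock: 5.82
tool_pos: [452.3, 7.6, 48.9]
tool_rot: [0.0, 0.745, 0.667, 0.0]
contact_force: [0.5, -0.3, 0.4]
gripper_width: 0.002
grip_force: 0.0
clock: 6.45
tool_pos: [452.3, 6.7, 25.8]
tool_rot: [0.0, 0.745, 0.667, 0.0]
contact_force: [-1.8, -2.5, 16.5]
gripper_width: -0.001
grip_force: 7.9
```

Middle key down (16 N). Hold it briefly, raise well clear and open, then go above the dish.

```bash
python3 -m creep '[[0,0,0,0,0,0,0],[0,0,0,-0.1,0,0,0],[0,0,0,-0.25,0,0,0],[0,0,0,-0.4,0,0,0],[85,0,0,-0.4,0,0,0]]'; python3 -m creep '[[85,-1,0,0,0,0,0],[85,-1,0,0,0,0,0],[85,-1,0,0,0,0,0],[85,-1,0,0,0,0,0],[85,-1,0,0,0,0,0]]'
python3 - <<'E'
from h import *
a=cv2.cvtColor(grab_frame("top"),cv2.COLOR_RGB2BGR)
cv2.imwrite("pics/top1.png",a)
c=cv2.resize(a[140:218,220:292],None,fx=7,fy=7,interpolation=cv2.INTER_CUBIC);cv2.imwrite("pics/d1.png",c)
print(pose()[0])
E
```

```text
clock: 7.08
tool_pos: [453.5, 6.8, 148.1]
tool_rot: [0.002, 0.745, 0.667, 0.002]
contact_force: [-0.3, -0.2, -0.0]
gripper_width: 0.198
grip_force: 0.0
clock: 7.7
tool_pos: [417.9, -293.3, 144.5]
tool_rot: [-0.001, 0.745, 0.667, -0.0]
contact_force: [1.8, 0.4, -0.1]
gripper_width: 0.994
grip_force: 0.0
[ 418.18812535 -298.47959442  144.68961206]
```

View pics/d1.png

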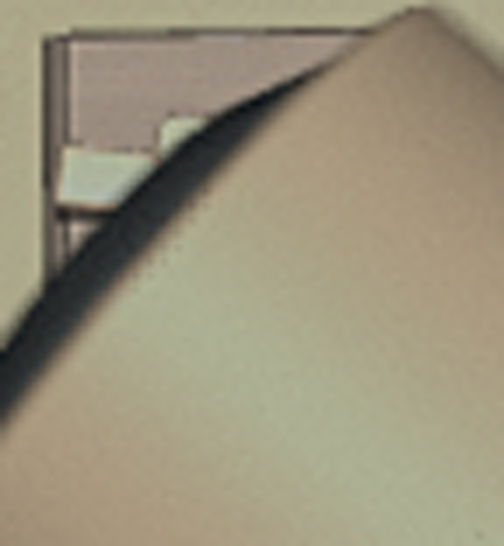

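The arm hides the dish in this view, but the dish hasn't moved since the first pictures. I'll fit its silhouette in both of them.

```bash
python3 - <<'E'
from h import *
from scipy.optimize import minimize
S=8
def box(x0,x1,y0,y1,z0,z1): return np.array([[x,y,z] for x in(x0,x1) for y in(y0,y1) for z in(z0,z1)],float)
parts=[box(-36,36,-30,30,30,60),box(-74,-30,-13,13,47,59)]
def sil(n,p,o):
    m=np.zeros((60*S,70*S),np.uint8);c,s=np.cos(p[2]),np.sin(p[2])
    for b in parts:
        w=np.c_[b[:,0]*c-b[:,1]*s+p[0],b[:,0]*s+b[:,1]*c+p[1],b[:,2]]
        h=cv2.convexHull(((proj(n,w)-o+.5)*S).astype(np.float32));cv2.fillConvexPoly(m,h.round().astype(np.int32),255)
    return cv2.resize(m,(70,60),interpolation=cv2.INTER_AREA)/255.
for n,o in(("top",(220,140)),("scene",(245,160))):
    im=cv2.imread(f"pics/{n}0.png")[o[1]:o[1]+60,o[0]:o[0]+70].astype(float)
    b=[]
    for cost_k in (0,):
        def cost(p):
            # two-class colour separation: within-class variance inside silhouette + narrow ring
            s=sil(n,p,np.array(o));ring=np.clip(cv2.GaussianBlur(s,(0,0),3)*20,0,1)*(1-s);g=im@[.5,.3,.2] if n=="top" else im@[.2,.4,.4]
            mi=(s*g).sum()/s.sum();mo=(ring*g).sum()/ring.sum();return -(mi-mo)
        best=min((minimize(cost,[538+dx,12+dy,np.deg2rad(-96+da)],method="Nelder-Mead",options=dict(initial_simplex=np.array([538+dx,12+dy,np.deg2rad(-96+da)])+np.array([[0,0,0],[5,0,0],[0,5,0],[0,0,.08]]))) for dx in(-3,3) for dy in(-3,3) for da in(-3,3)),key=lambda r:r.fun)
    print(n,best.x[:2].round(1),np.rad2deg(best.x[2]).round(1),best.fun)
E
python3 tk.py 537.5 12.5 145 84
```

```text
top [544.1   9.6] -93.2 -8.140060928267644
scene [621.   62.7] -0.6 -49.859082896641695
shift [ 1.0747  0.2786 -0.0031] turn [ 0.0001  0.0003 -0.0013] t 7.75
```

The automatic fit isn't reliable because the contrast is too low. The hand-picked corners, hollow rim and nutmeg agree on about (536.5,12.5) to within 3 mm, and the open fingers leave 12 mm each side. I'll go above the dish and check from the scene camera.

```bash
python3 -m creep '[[85,0.2,0.06,0,0,0,0],[85,0.4,0.12,0,0,0,0],[85,0.6,0.17,0,0,0,0],[85,0.8,0.22,0,0,0,0],[85,1.0,0.27,0,0,0,0]]'; python3 tk.py 536.5 12.5 90 84
```

```text
clock: 8.38
tool_pos: [532.5, 0.2, 144.5]
tool_rot: [-0.001, 0.745, 0.667, -0.001]
contact_force: [0.9, -0.4, -0.8]
gripper_width: 0.994
grip_force: 0.0
shift [0.0423 0.0092 0.1816] turn [-0.0003  0.     -0.0009] t 8.375
```

```bash
python3 -m creep '[[85,0.01,0.01,0.04,0,0,0],[85,0.02,0.01,0.08,0,0,0],[85,0.02,0.01,0.12,0,0,0],[85,0.02,0.01,0.15,0,0,0],[85,0.02,0.01,0.15,0,0,0]]'; python3 tk.py 536.5 12.5 90 84
python3 - <<'E'
from h import *
b=cv2.cvtColor(grab_frame("scene"),cv2.COLOR_RGB2BGR)
cv2.imwrite("pics/s2.png",cv2.resize(b[130:230,225:345],None,fx=6,fy=6,interpolation=cv2.INTER_CUBIC))
E
```

```text
clock: 9.0
tool_pos: [535.6, 3.3, 100.0]
tool_rot: [-0.001, 0.745, 0.667, -0.0]
contact_force: [-0.1, 0.0, 0.6]
gripper_width: 0.998
grip_force: 0.0
shift [ 0.0307 -0.0005  0.0335] turn [-0.0002  0.     -0.001 ] t 9.0
```

View pics/s2.png

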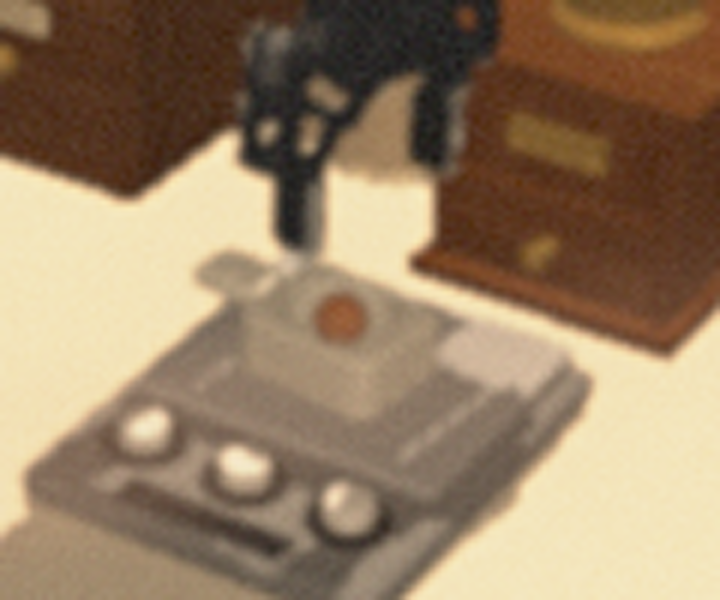

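The fingers stand above and behind the dish, with the near tip at zoom (300,250) and the nutmeg still central at (340,318). I'll check the dish pose by overlaying the model on both views.

Run:
```python
from h import *
t=cv2.imread("pics/top0.png")[150:192,222:280];T=cv2.resize(t,None,fx=6.5,fy=6.5,interpolation=cv2.INTER_CUBIC)
s=cv2.imread("pics/s2.png")
def quad(x,y,a,z,hx=(-36,36),hy=(-30,30)):
    a=np.deg2rad(a);l=np.array([[hx[0],hy[0]],[hx[1],hy[0]],[hx[1],hy[1]],[hx[0],hy[1]]],float);c,q=np.cos(a),np.sin(a)
    return np.c_[l[:,0]*c-l[:,1]*q+x,l[:,0]*q+l[:,1]*c+y,np.full(4,z)]
def dr(im,n,Q,o,f,col): cv2.polylines(im,[((proj(n,Q)-o+.5)*f-.5).round().astype(int)],True,col,1,cv2.LINE_AA)
for n,im,o,f in(("top",T,(222,150),6.5),("scene",s,(225,130),6)):
    for z in(30,60): dr(im,n,quad(536.5,12.5,-96,z),o,f,(0,0,255))
    dr(im,n,quad(536.5,12.5,-96,59,(-74,-36),(-13,13)),o,f,(0,0,255))
    dr(im,n,quad(542,7.5,0.3,30,(-65,65),(-75,75)),o,f,(255,0,0))
s=s[200:,100:520];c=np.zeros((400,800,3),np.uint8);c[:T.shape[0],:T.shape[1]]=T;c[:400,380:800]=s
cv2.imwrite("pics/ov.png",c)
```

```text
(no output)
```

View pics/ov.png

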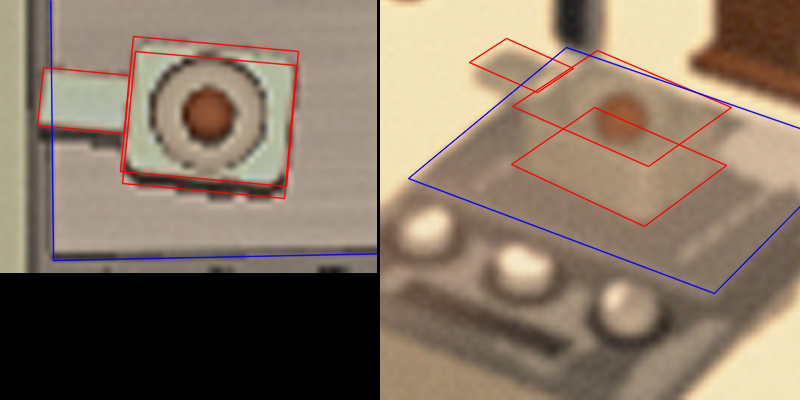

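The overlay matches the hollow and nutmeg in both views to about 1 mm, so I keep (536.5,12.5) with the tab at 84°.

```bash
python3 -m creep '[[85,0.015,0,0.02,0,0,0],[85,0.03,0,0.04,0,0,0],[85,0.03,0,0.05,0,0,0],[85,0.03,0,0.05,0,0,0],[85,0.03,0,0.05,0,0,0]]'; python3 tk.py 536.5 12.5 30 84
```

```text
clock: 9.68
tool_pos: [537.3, 12.9, 85.9]
tool_rot: [0.0, 0.745, 0.667, 0.0]
contact_force: [-0.1, -0.2, -0.3]
gripper_width: 0.995
grip_force: 0.0
shift [-0.0017 -0.0024  0.1862] turn [ 0.     -0.     -0.0009] t 9.675
```

Lower to TCP z ≈ 30, then close in gentle steps.

```bash
python3 -m creep '[[85,-0.002,-0.002,0.05,0,0,0],[85,-0.002,-0.002,0.1,0,0,0],[85,-0.002,-0.002,0.15,0,0,0],[85,-0.002,-0.002,0.175,0,0,0],[85,-0.002,-0.002,0.186,0,0,0]]'; python3 -m creep '[[78,0,0,0,0,0,0],[74,0,0,0,0,0,0],[71,0,0,0,0,0,0],[69,0,0,0,0,0,0],[68,0,0,0,0,0,0]]' 20
```

```text
clock: 10.3
tool_pos: [536.3, 12.4, 29.3]
tool_rot: [-0.0, 0.745, 0.667, -0.0]
contact_force: [-0.2, -0.5, 0.4]
gripper_width: 0.991
grip_force: 0.0
clock: 10.92
tool_pos: [536.6, 12.4, 30.1]
tool_rot: [0.0, 0.745, 0.667, 0.0]
contact_force: [0.4, 0.3, -0.8]
gripper_width: 0.794
grip_force: 0.0
```

```bash
python3 -m creep '[[67,0,0,0,0,0,0],[66,0,0,0,0,0,0],[65,0,0,0,0,0,0],[64,0,0,0,0,0,0],[63,0,0,0,0,0,0]]'; python3 -m creep '[[62.5,0,0,0,0,0,0],[62,0,0,0,0,0,0],[61.5,0,0,0,0,0,0],[61,0,0,0,0,0,0],[60.5,0,0,0,0,0,0]]'
```

```text
clock: 11.55
tool_pos: [536.5, 12.4, 30.0]
tool_rot: [-0.0, 0.745, 0.667, 0.0]
contact_force: [1.0, -0.6, 0.1]
gripper_width: 0.737
grip_force: 0.0
clock: 12.18
tool_pos: [536.3, 12.4, 30.0]
tool_rot: [-0.0, 0.745, 0.667, -0.0]
contact_force: [-1.4, 1.5, -0.0]
gripper_width: 0.709
grip_force: 0.8
```

```bash
python3 -m creep '[[60,0,0,0,0,0,0],[59,0,0,0,0,0,0],[57,0,0,0,0,0,0],[55,0,0,0,0,0,0],[50,0,0,0,0,0,0]]' 30; python3 -m creep '[[45,0,0,0,0,0,0],[40,0,0,0,0,0,0],[40,0,0,0,0,0,0],[40,0,0,0,0,0,0],[40,0,0,0,0,0,0]]' 40
```

```text
clock: 12.8
tool_pos: [536.3, 12.5, 30.1]
tool_rot: [-0.0, 0.745, 0.667, -0.0]
contact_force: [-2.7, 0.2, 5.5]
gripper_width: 0.699
grip_force: 31.1
clock: 13.42
tool_pos: [536.3, 12.5, 30.2]
tool_rot: [-0.0, 0.745, 0.667, -0.0]
contact_force: [-3.3, 0.4, 6.5]
gripper_width: 0.696
grip_force: 41.7
```

Gripped at 59.5 mm wide with 42 N. Lift gently.

```bash
python3 -m creep '[[40,0,0,-0.002,0,0,0],[40,0,0,-0.006,0,0,0],[40,0,0,-0.012,0,0,0],[40,0,0,-0.019,0,0,0],[40,0,0,-0.026,0,0,0]]'
python3 - <<'E'
from h import *
b=cv2.cvtColor(grab_frame("scene"),cv2.COLOR_RGB2BGR)
cv2.imwrite("pics/s3.png",cv2.resize(b[130:230,225:345],None,fx=6,fy=6,interpolation=cv2.INTER_CUBIC))
E
```

```text
clock: 14.05
tool_pos: [536.5, 12.4, 37.9]
tool_rot: [0.0, 0.745, 0.667, 0.0]
contact_force: [0.4, 0.5, -2.2]
gripper_width: 0.696
grip_force: 43.4
```

View pics/s3.png

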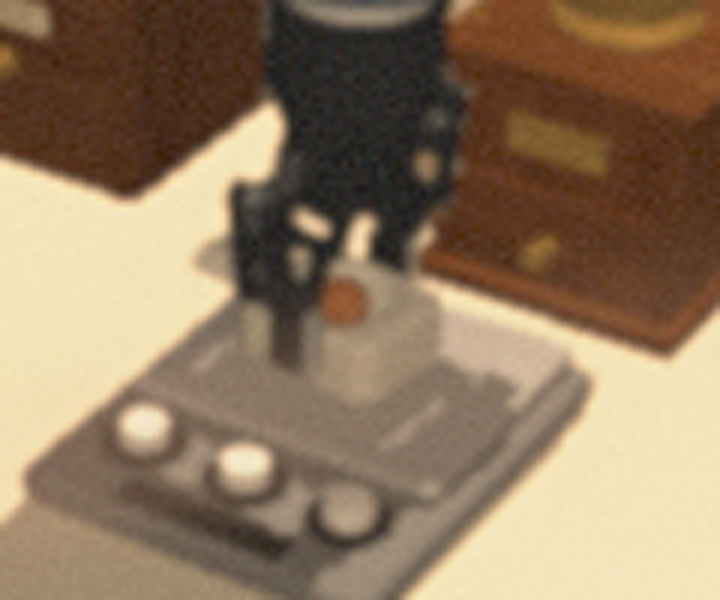

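The dish is off the platform (2.2 N of load) and level, with the nutmeg in place at zoom (343,302). Continue the lift.

```bash
python3 -m creep '[[40,0,0,-0.006,0,0,0],[40,0,0,-0.018,0,0,0],[40,0,0,-0.033,0,0,0],[40,0,0,-0.05,0,0,0],[40,0,0,-0.067,0,0,0]]'; python3 -m creep '[[40,0,0,-0.017,0,0,0],[40,0,0,-0.034,0,0,0],[40,0,0,-0.051,0,0,0],[40,0,0,-0.068,0,0,0],[40,0,0,-0.085,0,0,0]]';python3 -m creep '[[40,0,0,-0.017,0,0,0],[40,0,0,-0.034,0,0,0],[40,0,0,-0.051,0,0,0],[40,0,0,-0.068,0,0,0],[40,0,0,-0.085,0,0,0]]';python3 -m creep '[[40,0,0,-0.017,0,0,0],[40,0,0,-0.034,0,0,0],[40,0,0,-0.048,0,0,0],[40,0,0,-0.058,0,0,0],[40,0,0,-0.063,0,0,0]]'
python3 -m creep '[[40,0,0,-0.003,0,0,0],[40,0,0,-0.003,0,0,0],[40,0,0,-0.003,0,0,0],[40,0,0,-0.003,0,0,0],[40,0,0,-0.003,0,0,0]]'
```

```text
clock: 14.72
tool_pos: [536.6, 12.4, 58.3]
tool_rot: [0.0, 0.745, 0.667, 0.0]
contact_force: [0.1, 0.5, -2.5]
gripper_width: 0.695
grip_force: 43.4
clock: 15.35
tool_pos: [536.5, 12.4, 83.7]
tool_rot: [-0.0, 0.745, 0.667, -0.0]
contact_force: [-0.4, -0.1, -1.7]
gripper_width: 0.69
grip_force: 43.4
clock: 15.98
tool_pos: [536.5, 12.4, 109.2]
tool_rot: [-0.0, 0.745, 0.667, -0.0]
contact_force: [0.1, -0.3, -3.0]
gripper_width: 0.695
grip_force: 43.4
clock: 16.6
tool_pos: [536.5, 12.4, 127.9]
tool_rot: [0.0, 0.745, 0.667, 0.0]
contact_force: [-0.5, -0.1, -1.9]
gripper_width: 0.699
grip_force: 43.4
clock: 17.23
tool_pos: [536.5, 12.4, 128.6]
tool_rot: [-0.0, 0.745, 0.667, -0.0]
contact_force: [0.4, -0.1, -2.8]
gripper_width: 0.698
grip_force: 43.4
```

Now the quarter turn (96° in all), about the vertical, slowly.

```bash
python3 -m creep '[[40,0,0,0,0,0,-0.002],[40,0,0,0,0,0,-0.007],[40,0,0,0,0,0,-0.014],[40,0,0,0,0,0,-0.022],[40,0,0,0,0,0,-0.031]]'; for i in 1; do python3 -m creep '[[40,0,0,0,0,0,-0.01],[40,0,0,0,0,0,-0.02],[40,0,0,0,0,0,-0.03],[40,0,0,0,0,0,-0.04],[40,0,0,0,0,0,-0.05]]'; done; python3 -m creep '[[40,0,0,0,0,0,-0.01],[40,0,0,0,0,0,-0.02],[40,0,0,0,0,0,-0.03],[40,0,0,0,0,0,-0.04],[40,0,0,0,0,0,-0.05]]'; python3 -m creep '[[40,0,0,0,0,0,-0.01],[40,0,0,0,0,0,-0.02],[40,0,0,0,0,0,-0.03],[40,0,0,0,0,0,-0.04],[40,0,0,0,0,0,-0.05]]'; python3 -m creep '[[40,0,0,0,0,0,-0.01],[40,0,0,0,0,0,-0.02],[40,0,0,0,0,0,-0.03],[40,0,0,0,0,0,-0.04],[40,0,0,0,0,0,-0.05]]'; python3 -m creep '[[40,0,0,0,0,0,-0.01],[40,0,0,0,0,0,-0.019],[40,0,0,0,0,0,-0.027],[40,0,0,0,0,0,-0.033],[40,0,0,0,0,0,-0.035]]'; python3 tk.py 536.5 12.5 130 180
python3 - <<'E'
from h import *
a=cv2.cvtColor(grab_frame("top"),cv2.COLOR_RGB2BGR)[120:220,210:310]; b=cv2.cvtColor(grab_frame("scene"),cv2.COLOR_RGB2BGR)[110:230,225:325]
c=np.zeros((480,800,3),np.uint8);c[:400,:400]=cv2.resize(a,None,fx=4,fy=4,interpolation=cv2.INTER_CUBIC);c[:480,400:800]=cv2.resize(b,None,fx=4,fy=4,interpolation=cv2.INTER_CUBIC)
cv2.imwrite("pics/f.png",c)
E
```

```text
clock: 17.85
tool_pos: [536.5, 12.4, 128.7]
tool_rot: [-0.0, 0.675, 0.737, 0.0]
contact_force: [0.2, -0.1, -2.2]
gripper_width: 0.696
grip_force: 43.4
clock: 18.48
tool_pos: [536.5, 12.4, 128.7]
tool_rot: [0.0, 0.552, 0.834, 0.0]
contact_force: [0.2, -0.1, -2.9]
gripper_width: 0.696
grip_force: 43.4
clock: 19.1
tool_pos: [536.5, 12.4, 128.7]
tool_rot: [0.0, 0.414, 0.91, 0.0]
contact_force: [-0.1, 0.8, -2.4]
gripper_width: 0.699
grip_force: 43.4
clock: 19.73
tool_pos: [536.5, 12.4, 128.7]
tool_rot: [0.0, 0.267, 0.964, 0.0]
contact_force: [-0.2, 0.4, -2.9]
gripper_width: 0.697
grip_force: 43.4
clock: 20.35
tool_pos: [536.5, 12.4, 128.7]
tool_rot: [0.0, 0.113, 0.994, 0.0]
contact_force: [0.2, 0.6, -2.8]
gripper_width: 0.694
grip_force: 43.4
clock: 20.98
tool_pos: [536.5, 12.4, 128.7]
tool_rot: [0.0, 0.004, 1.0, 0.0]
contact_force: [0.2, -0.4, -2.2]
gripper_width: 0.695
grip_force: 43.4
shift [ 0.      0.0003 -0.0044] turn [ 0.      0.     -0.0013] t 20.975
```

View pics/f.png

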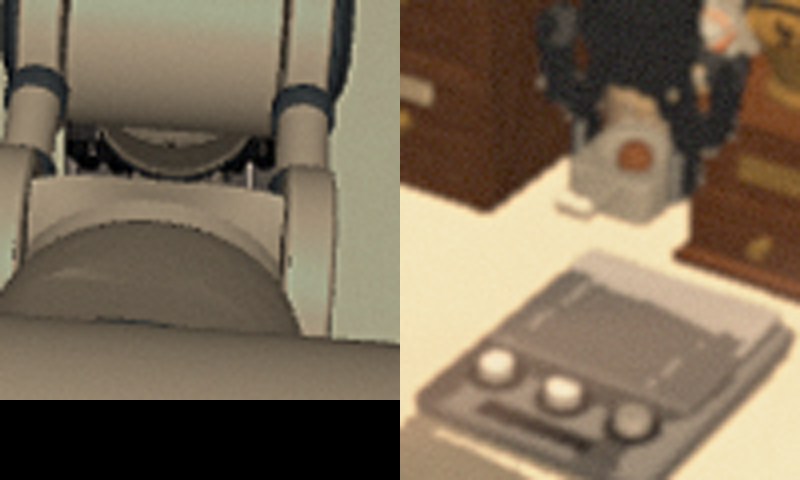

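The dish is held level with its tab towards the keys at zoom (575,207), the nutmeg central at (632,155), and the keys up. Hold still, check the nutmeg pixel, and hand in.

```bash
python3 -m creep '[[40,0,0,0,0,0,0],[40,0,0,0,0,0,0],[40,0,0,0,0,0,0],[40,0,0,0,0,0,0],[40,0,0,0,0,0,0]]'; python3 -m creep '[[40,0,0,0,0,0,0],[40,0,0,0,0,0,0],[40,0,0,0,0,0,0],[40,0,0,0,0,0,0],[40,0,0,0,0,0,0]]'
python3 - <<'E'
from h import *
from workcell import ticket
im=cv2.cvtColor(grab_frame("scene"),cv2.COLOR_RGB2BGR).astype(float);y,x=np.mgrid[:384,:512]
w=np.clip(im[...,2]-im[...,0]-40,0,None)*((x-282.6)**2+(y-148.4)**2<25);c=np.array([(w*x).sum(),(w*y).sum()])/w.sum()
print("nutmeg",unproj("scene",c,153.6)[0].round(1))
print(ticket.hand_in())
E
```

```text
clock: 21.7
tool_pos: [536.5, 12.4, 128.7]
tool_rot: [-0.0, 0.005, 1.0, 0.0]
contact_force: [-0.6, 0.1, -2.9]
gripper_width: 0.697
grip_force: 43.4
clock: 22.32
tool_pos: [536.5, 12.4, 128.7]
tool_rot: [-0.0, 0.005, 1.0, 0.0]
contact_force: [-1.3, -0.2, -0.8]
gripper_width: 0.697
grip_force: 43.4
nutmeg [537.1  13.  153.6]
the job is handed in; nothing more can be done
None
```

I pressed the keys left, right, middle, lifted the dish about 10 cm, turned it so the tab points over the key side, and handed the job in at about 22 s, holding it still with the nutmeg about 1 mm from the grip centre; the hand-in returned no verdict.

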